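# Build up the chopper spindle: spacer, washer, bushing

## Robot

A 6-joint arm with a two-finger parallel gripper is mounted at the origin on the work surface; the furniture and walls round the work are solid. World frame = base frame: x ahead of the robot, y to its left, z up, the work surface at z = 0. Lengths are in m, angles in rad, forces in N, time in s.
With the tool pointing down it reaches from about 0.4 to 0.925 m from the base axis. Payload 12.5 kg.
Tool frame: the origin (TCP) lies at the very end of the fingers, on their centre line; the grasp point (between the pads) lies 19 mm behind it; z points along the fingers, y is the line along which they close (so a half turn about z gives the same grasp; the last joint's range is limited). The gripper opens to 95 mm and grips with 3 to 60 N. Pads are 20 mm wide; open, the fingers measure 119 mm over their backs; the gripper's body (75 mm by 180 mm) begins 59 mm behind the grasp point.
Start: joints at [1.055, 0.491, 1.559, -0, 1.092, -0.106], TCP at [0.249, 0.573, 0.215] pointing down, gripper open.
Joint ranges: [-3.1, 3.1], [-0.84, 2.19], [0.05, 2.79], [-1.13, 4.28], [0.06, 2.93], [-2.69, 2.69]. Speed limits (rad/s): [2.22, 2.22, 2.79, 3.14, 3.14, 3.14].

## Interface

Orientations are given as a unit quaternion [x, y, z, w].
In Python, from cell import robot gives the robot as it stands.
- The arm moves only by the shell command python3 -m pendant 'ROWS' [FORCE]. ROWS is JSON, a list of rows, each a list of 3 entries, a list of its own where there are three numbers: the opening, from 0 (shut) to 1 (fully open), then the shift along the world's x, y, z in mm, then the turn, a rotation vector about the world's x, y, z in degrees. In form: [[grip, [dx, dy, dz], [wx, wy, wz]], ...]. A call has 1 to 8 rows; each row shifts and turns the commanded pose from where the row before left it; what a row does not reach is not made up. A row lasts 1/8 s, in which the tool goes at most 62.5 mm and 10.7 degrees, less where a joint would pass 70% of its speed; a pose out of reach is approached as far as the arm can. A call with a gripper value outside its range is refused whole. The fingers move at their own pace and stop on an object; FORCE is the grip in N (left out, the last holds). Time passes only in rows, so rows that do not move let the fingers close. It gives the time, the measured TCP pose, the force, the opening and the grip force at its end, in the units of the state.
- robot.state(): the state, without advancing time (a new reading comes with each control period).
- robot.camera(name): name is "scene" or "top"; returns (picture, depth): 400x640x3 uint8, red, green, blue; 400x640 float32, m along the optical axis (not along the pixel's ray), 0 where there is no reading.
- robot.camera_info(name): a dict with "vertical_fov" (degrees; the focal length in pixels is half the picture's height over the tangent of half this angle, whatever the lens; pixels are square), "cx", "cy" (the principal point, pixels), "dist" ([k1, k2, p1, p2, k3] as OpenCV has them; the pictures are not rectified), "extrinsics" (4x4, takes a point from camera to world coordinates). Camera axes: x right, y down, z forward; pixel columns grow to the right and rows downward; lengths in m; the calibration is good to about 2 mm. A picture is of the moment at which its call begins. camera_info takes no time and is no camera call.
- robot.sign_off(): hands the job in; it is judged then, once.
Trained networks look in the newest picture that a camera, given by its name, has taken for a name from the list of things; names that differ only in an ending like _2 or _b are one class to them, and where a whole thing is asked for, a point or a joint stands for the part that bears it (a point fixed in the world has none). Each returns a list of dicts, best first, with "p" (0 to 1); they miss things now and then, are a little off and sometimes report something else, mostly with a low value. They report only what shows in the picture. A call takes as long as a camera call.
- robot.look_for(target, camera): "centre" ([column, row] in pixels, amid what is visible of it).
- robot.landmark_of(target, camera): "centre" ([column, row] in pixels: a listed point, or the origin of a listed thing).
The state is a dict: "clock": time; "qpos": joint angles; "qvel": joint speeds; "effort": joint torques, N m; "tool_pos": TCP position; "tool_rot": TCP orientation; "ft_force": force on the tool from outside, world axes, zero at the start; "wrist_torque": the same for the moment, N m; "width": opening from 0.0 (shut) to 1.0 (fully open); "grasp_force": force on a finger pad.
Only numpy, scipy, OpenCV 4.12 (cv2) and the standard library are available. Lean on these libraries where they do the work, as an engineer would, in place of code of your own. Each camera call takes 0.05 s, during which the arm holds its last target. There are 200 camera calls.

## Task

Build up the chopper spindle: thread the notched spacer onto the upright shaft, notches down, and turn it until it drops fully home over the cross pin; then put the flat washer on, and last the flanged bushing, flange down, pressed past the two sprung balls until it sits flat on the washer. Work by feel and never force anything, for the spindle's bearings are delicate, and do not disturb the other things lying about.

Things in the scene. Friction and masses are not known exactly. Their poses are not given: they have to be found in the camera images.
- spindle_unit: fixed motor unit: square 70 mm foot plate 10 mm thick, on it an upright grey round housing 50 mm across up to z = 40 mm, then a boss 24 mm across up to z = 52 mm, out of which the steel shaft stands upright, its tip at z = 105 mm. Origin: centre of the foot's underside, on the shaft's axis; z up. Its bearings stand about 35 N of push; more is damage
- seat (a point): point on the shaft's axis in the plane of the boss's top face, 52 mm above the table, where the spacer comes to sit. Measured upward from here the shaft is 15 mm thick up to 23 mm, tapers to 12 mm at 24.5 mm, is 12 mm thick up to 48 mm and ends in a tapered nose at 53 mm
- pin_middle (a point): middle of the level square cross pin, 4 mm thick, 23 mm long, flat on top, through the shaft 3 mm above the seat (its top 5 mm above). It stands at an angle about the shaft that differs each time and is not reported: it can be seen from above, or found by turning the spacer with a light push (a few N). The shaft and pin hold their angle with about 0.15 N m of friction
- ball_level (a point): point on the shaft's axis level with two steel balls on opposite sides, 46.4 mm above the seat, that stand out 2 mm from the 12 mm shaft and yield inward against springs of 3 to 4.5 N each
- shaft_tip (a point): centre of the shaft's nose, 53 mm above the seat; the nose is 7 mm across at the tip and 12 mm across 5 mm lower
- spacer: loose plain aluminium sleeve, 26 mm outside, bore 17 mm, 20 mm high, with four slots 5.5 mm wide and 7 mm deep cut through the wall at its lower end, along its own +x, +y, -x and -y; stands upright on the table, slots down. Origin: centre of its lower face; z up. When the slots straddle the cross pin it sits on the boss; otherwise it stops on the pin, 5 mm too high
- washer: loose flat steel washer, 34 mm outside, bore 16.5 mm, 5 mm thick, lies flat on the table. Origin: centre of its lower face. It sits on the spacer's top face, 20 mm above the seat
- bushing: loose flanged brass bushing standing on its flange: flange 34 mm across, 5 mm thick; body above it 22 mm across; 18 mm high in all; bore 13 mm, opening to 16 mm at the flange end. Origin: centre of the flange's lower face; z up. Home is 25 mm above the seat, on the washer. Pushing its bore past the balls takes some 10 to 18 N, then it drags with 4 to 7 N until they spring out over its top
- splitter_cube: bystander: small black optics cube, 36 mm, stands on the table. Origin: centre of its underside
- ball_driver: bystander: long slim hand driver with a red handle, 196 mm, lies on the table. Origin: under its middle
- post_holder: bystander: black round post holder with a side thumbscrew, 25 mm across (40 mm with the screw), 50 mm tall, stands on the table. Origin: under its middle

How it is judged:
On the way, in this order (a step that is already met when the one before it is completed fails the run):
1. the spacer is fully home on the boss, its slots over the cross pin (z of spacer in the frame of seat between -0.002 and 0.002 m and horizontal distance between spacer and seat below 0.003 m), for 0.2 s.
2. the washer lies flat on the spacer, round the shaft (z of washer in the frame of seat between 0.018 and 0.022 m and horizontal distance between washer and seat below 0.004 m), for 0.2 s.
3. the bushing is pressed home on the washer, flange down (z of bushing in the frame of seat between 0.023 and 0.0265 m and horizontal distance between bushing and seat below 0.003 m), for 0.2 s.
At the end, for the whole second after the job is handed in: spacer on the boss with its slots over the pin (height within 2 mm), washer flat on it (within 2 mm), bushing flange down on the washer (not more than 1.5 mm high), all centred on the shaft within 3 mm (washer 4 mm), level and at rest (all of step 1 and all of step 2 and all of step 3 and angle between each of spacer, washer, bushing's own z axis and vertical below 0.08 rad and linear speed of each of bushing, washer, spacer below 0.02 m/s); the robot touches nothing.
It fails at once if the spindle unit is pushed with more than 35 N (contact force between spindle_unit and anything else above 35 N).
It fails at once if the optics cube is moved by more than 15 mm (distance of splitter_cube from where it was at the start of the episode above 0.015 m).
It fails at once if the driver is moved by more than 15 mm (distance of ball_driver from where it was at the start of the episode above 0.015 m).
It fails at once if the post holder is moved by more than 15 mm (distance of post_holder from where it was at the start of the episode above 0.015 m).
It also fails if it takes over 67 s, if anything falls off the work surface, if the arm or the gripper's body presses on something with over 40 N, if the wrist force passes 120 N, or if a joint passes its speed limit or range.

## Working session

There is one attempt and no reset: what is moved stays moved. The work goes in short steps, Python scripts to look and compute and a shell command to move; the robot and the scene stay as the last step left them, time stands still between calls to the robot, and variables do not carry over. Pictures are saved under pics/ and viewed, at most 10 in all, crops included, and the job is handed in when it is done.

```bash
mkdir -p pics; ls
cat > h.py <<'E'
import numpy as np, cv2
from cell import robot
def K(n):
    i=robot.camera_info(n); f=200/np.tan(np.radians(i["vertical_fov"])/2)
    return np.array([[f,0,i["cx"]],[0,f,i["cy"]],[0,0,1]]),np.array(i["dist"],float),np.array(i["extrinsics"])
def at_z(n,px,z):
    k,d,T=K(n); u=cv2.undistortPoints(np.array([[px]],float),k,d)[0,0]
    r=T[:3,:3]@np.array([u[0],u[1],1]); o=T[:3,3]; return o+r*(z-o[2])/r[2]
def proj(n,P):
    k,d,T=K(n); Ti=np.linalg.inv(T); r,_=cv2.Rodrigues(Ti[:3,:3])
    return cv2.projectPoints(np.array(P,float).reshape(-1,1,3),r,Ti[:3,3],k,d)[0][:,0]
def cloud(n,dep):
    k,d,T=K(n); h,w=dep.shape
    g=np.stack(np.meshgrid(np.arange(w),np.arange(h)),-1).reshape(-1,1,2).astype(float)
    u=cv2.undistortPoints(g,k,d)[:,0]; z=dep.reshape(-1,1)
    P=np.hstack([u*z,z])@T[:3,:3].T+T[:3,3]; P[z[:,0]==0]=np.nan
    return P.reshape(h,w,3)
def snap(n,f):
    im,dep=robot.camera(n); cv2.imwrite(f"pics/{f}.png",im[:,:,::-1]); np.save(f"pics/{f}.npy",dep); return im,dep
E
cat > a.py <<'E'
from h import *
Z=dict(spindle_unit=0,seat=.052,pin_middle=.055,ball_level=.0984,shaft_tip=.105,spacer=0,washer=0,bushing=0,splitter_cube=0,ball_driver=0,post_holder=0)
for n in ["top","scene"]:
    snap(n,n+"0"); print(n,K(n)[2][:3,3].round(3),K(n)[0][0,0])
    for t,z in Z.items():
        print(t,[(np.round(r["p"],2),np.round(r["centre"]),at_z(n,r["centre"],z)[:2].round(4)) for r in robot.landmark_of(t,n)[:2]])
print(robot.state())
E
python3 a.py
```

```text
pics
top [0.478 0.189 1.199] 461.47492382506374
spindle_unit [(np.float64(0.64), array([299., 198.]), array([0.5839, 0.221 ]))]
seat [(np.float64(0.74), array([299., 195.]), array([0.5858, 0.2199]))]
pin_middle [(np.float64(0.96), array([303., 194.]), array([0.5874, 0.2104]))]
ball_level [(np.float64(0.73), array([296., 192.]), array([0.5883, 0.2264]))]
shaft_tip [(np.float64(0.9), array([298., 195.]), array([0.5806, 0.2199]))]
spacer [(np.float64(0.49), array([390., 242.]), array([ 0.4697, -0.0165]))]
washer [(np.float64(0.52), array([374., 200.]), array([0.5787, 0.0248])), (np.float64(0.3), array([299., 191.]), array([0.6022, 0.2225]))]
bushing [(np.float64(0.63), array([344., 246.]), array([0.4597, 0.1031]))]
splitter_cube [(np.float64(0.65), array([337., 171.]), array([0.655 , 0.1228]))]
ball_driver [(np.float64(0.86), array([244., 151.]), array([0.7047, 0.3671]))]
post_holder [(np.float64(0.4), array([303., 260.]), array([0.4235, 0.2082]))]
scene [ 0.052 -0.388  0.488] 404.27562126150093
spindle_unit []
seat [(np.float64(0.84), array([308., 205.]), array([0.5891, 0.2319]))]
pin_
[... 1076 characters left out ...]
12, 0.0385]))]
{'clock': 1.2, 'qpos': array([ 1.05543786e+00,  4.90913483e-01,  1.55894543e+00,  1.68563372e-05,
        1.09168834e+00, -1.05607147e-01]), 'qvel': array([ 0.00030726, -0.00144906, -0.00163949, -0.00209121,  0.00082499,
       -0.00140599]), 'effort': array([-1.83479271e-03, -6.12472987e+01, -2.58427531e+01,  6.91876025e-02,
        4.46681993e-02, -3.56692988e-05]), 'tool_pos': array([0.24896713, 0.5732702 , 0.21463689]), 'tool_rot': array([ 2.03449223e-01,  9.79085498e-01,  2.38975250e-05, -1.87112816e-07]), 'ft_force': array([0.38847776, 1.07899899, 0.63141848]), 'wrist_torque': array([-0.01766768, -0.0348897 ,  0.06955549]), 'grasp_force': 0.0, 'width': 1.001102452021112}
```

```bash
cat > b.py <<'E'
from h import *
im=cv2.imread("pics/top0.png"); dep=np.load("pics/top0.npy"); P=cloud("top",dep)
c=cv2.resize(im[140:280,230:420],None,fx=4,fy=4,interpolation=cv2.INTER_CUBIC); cv2.imwrite("pics/topc.png",c)
for n,xy,zr in [("housing",(.585,.22),(.033,.046)),("spacer",(.475,-.015),(.014,.026)),("washer",(.578,.024),(.0025,.009)),("bushflange",(.458,.105),(.0025,.009)),("bushtop",(.458,.105),(.013,.024)),("boss",(.585,.22),(.049,.06)),("shaft",(.585,.22),(.075,.12))]:
    m=(np.hypot(P[...,0]-xy[0],P[...,1]-xy[1])<.04)&(P[...,2]>zr[0])&(P[...,2]<zr[1])
    q=P[m]
    if len(q): 
        (a,b),r=cv2.minEnclosingCircle(q[:,:2].astype(np.float32)); print(n,len(q),q.mean(0).round(4),np.round([a,b,r],4))
E
python3 b.py
```

```text
housing 225 [0.5844 0.2189 0.04  ] [0.5859 0.2187 0.0252]
spacer 53 [ 0.4773 -0.016   0.0196] [ 0.4771 -0.0157  0.013 ]
washer 183 [0.5773 0.0254 0.0044] [0.5788 0.0237 0.0397]
bushflange 150 [0.4582 0.1047 0.0043] [0.4577 0.1055 0.0396]
bushtop 36 [0.4612 0.1034 0.0184] [0.4618 0.104  0.0109]
boss 38 [0.5828 0.2188 0.0528] [0.5853 0.219  0.0118]
shaft 31 [0.5839 0.2184 0.0981] [0.585  0.2199 0.0072]
```

View pics/topc.png

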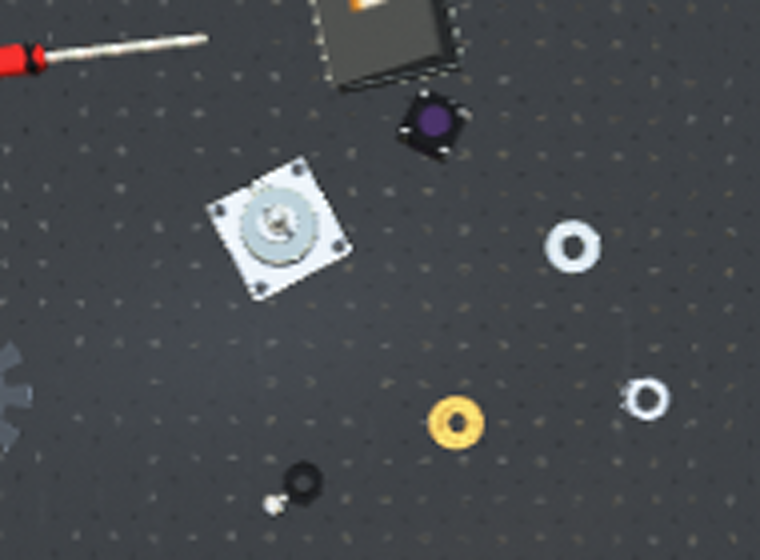

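```bash
cat > c.py <<'E'
from h import *
im=cv2.imread("pics/top0.png"); s=cv2.imread("pics/scene0.png"); dep=np.load("pics/top0.npy"); P=cloud("top",dep)
R=lambda a:cv2.resize(a,(380,380*a.shape[0]//a.shape[1]),interpolation=cv2.INTER_CUBIC)
a=np.hstack([R(im[180:210,284:314]),R(im[224:254,376:406])]); b=np.hstack([R(s[165:215,285:335][:32]),R(s[270:302,330:380])])
cv2.imwrite("pics/z.png",np.vstack([a,b[:219]]))
print(proj("top",[[.5855,.2195,.105],[.5855,.2195,.052],[.5855,.2195,.04]]).round(1))
hsv=cv2.cvtColor(im,cv2.COLOR_BGR2HSV).astype(int)
for n,c,z,w in [("washer",(373,201),.005,14),("spacer",(391,240),.02,14),("bush",(344,245),.004,14)]:
    sub=im[c[1]-w:c[1]+w,c[0]-w:c[0]+w].max(2); m=(sub>130).astype(np.uint8)
    cs=max(cv2.findContours(m,0,2)[0],key=cv2.contourArea); (u,v),r=cv2.minEnclosingCircle(cs); e=cv2.fitEllipse(cs)
    print(n,np.round([u,v,r],1),e,at_z("top",np.array(e[0])+[c[0]-w,c[1]-w],z).round(4))
t=P[...,2]>.03
ys,xs=np.where(t); 
n,l,st,ce=cv2.connectedComponentsWithStats(t.astype(np.uint8))
for i in range(1,n):
    if st[i,4]>15: q=P[l==i]; print(q.min(0).round(3),q.max(0).round(3))
E
python3 c.py
```

```text
[[298.6 193.1]
 [299.2 195.2]
 [299.3 195.7]]
washer [13.7 14.5  6.8] ((13.85627555847168, 14.367292404174805), (12.423896789550781, 13.426231384277344), 109.93541717529297) [0.5759 0.0287 0.005 ]
spacer [13.7 13.5  5.9] ((14.106281280517578, 13.167481422424316), (9.607217788696289, 11.654376983642578), 97.1529541015625) [ 0.4779 -0.0165  0.02  ]
bush [13.6 14.3  7. ] ((13.701129913330078, 14.376383781433105), (12.970433235168457, 13.63581657409668), 87.79166412353516) [0.4611 0.1042 0.004 ]
[0.661 0.641 0.03 ] [0.891 0.866 0.161]
[0.857 0.216 0.03 ] [0.9   0.26  0.119]
[0.865 0.429 0.03 ] [0.908 0.468 0.041]
[ 0.866 -0.178  0.03 ] [ 0.9   -0.159  0.034]
[ 0.856 -0.225  0.03 ] [ 0.893 -0.183  0.041]
[ 0.845 -0.177  0.03 ] [ 0.867 -0.158  0.033]
[0.675 0.12  0.031] [0.802 0.21  0.091]
[0.763 0.67  0.03 ] [0.794 0.677 0.038]
[ 0.74  -0.174  0.03 ] [ 0.796 -0.15   0.042]
[ 0.667 -0.196  0.03 ] [ 0.732 -0.131  0.038]
[0.632 0.099 0.03 ] [0.674 0.142 0.041]
[ 0.557 -0.181  0.03 ] [ 0.612 -0.13   0.103]
[0.562 0.195 0.031] [0.611 0.243 0.108]
[0.396 0.585 0.03 ] [0.474 0.65  0.045]
[0.096 0.431 0.03 ] [0.42  0.978 0.576]
[0.404 0.191 0.031] [0.435 0.226 0.055]
[ 0.16  -0.471  0.03 ] [ 0.272 -0.413  0.038]
[ 0.077 -0.055  0.03 ] [0.13  0.053 0.195]
```

View pics/z.png

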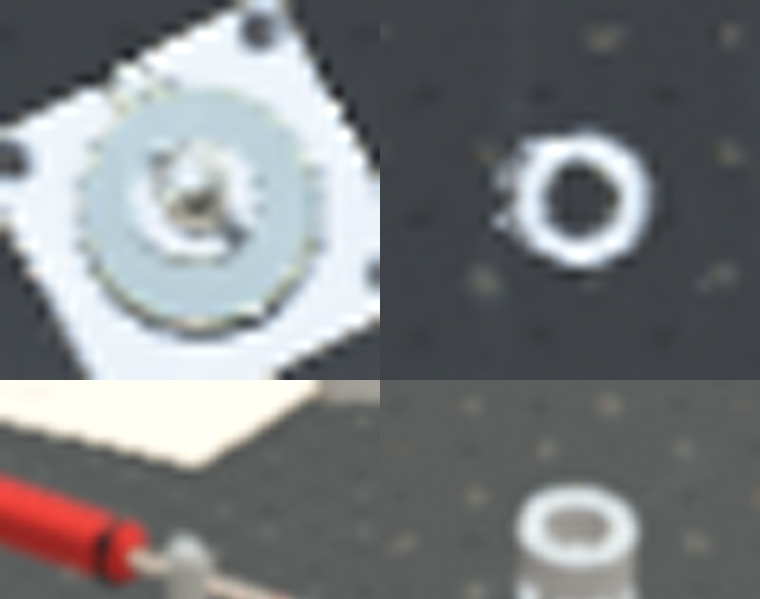

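View pics/scene0.png

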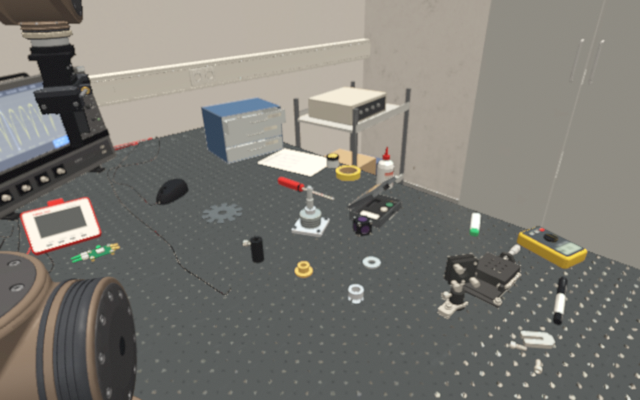

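Run:
```python
from h import *
s=cv2.imread("pics/scene0.png")
cv2.imwrite("pics/z2.png",np.hstack([cv2.resize(s[280:308,340:370],(400,373),interpolation=cv2.INTER_CUBIC),cv2.resize(s[180:208,295:325],(400,373),interpolation=cv2.INTER_CUBIC)]))
c=[.477,-.016]
for a in range(0,360,30): print(a,((proj("scene",[[c[0]+.013*np.cos(np.radians(a)),c[1]+.013*np.sin(np.radians(a)),.0]])[0]-[340,280])*13.33).round())
```

```text
0 [260. 189.]
30 [215. 173.]
60 [166. 172.]
90 [124. 189.]
120 [101. 217.]
150 [103. 251.]
180 [130. 281.]
210 [175. 298.]
240 [226. 298.]
270 [268. 281.]
300 [291. 252.]
330 [288. 218.]
```

View pics/z2.png

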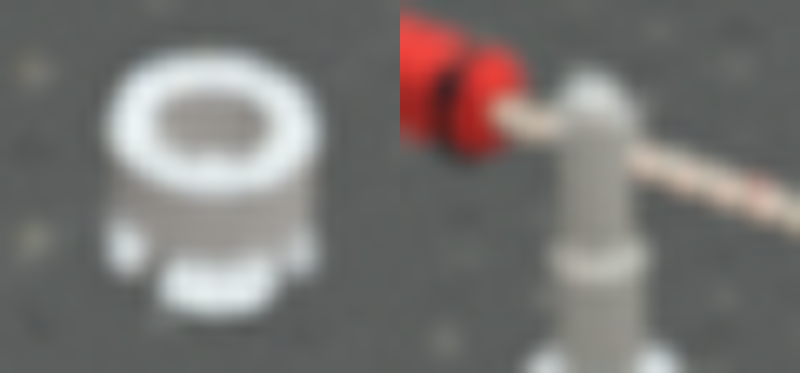

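```bash
python3 -m pendant '[[0.6,[21,-54,-5],[0,0,3]],[0.6,[21,-54,-5],[0,0,3]],[0.6,[21,-54,-5],[0,0,3]],[0.6,[21,-54,-5],[0,0,3]],[0.6,[21,-54,-5],[0,0,3]],[0.6,[21,-54,-5],[0,0,3]],[0.6,[21,-54,-5],[0,0,3]],[0.6,[21,-54,-5],[0,0,2.5]]]' 20
```

```text
clock: 2.2
tool_pos: [0.4176, 0.1395, 0.1748]
tool_rot: [-0.001, 1.0, 0.0, 0.0]
ft_force: [2.1, -0.1, -0.7]
width: 0.598
grasp_force: 0.0
```

```bash
python3 -m pendant '[[0.6,[20,-52,-20],[0,0,0]],[0.6,[20,-52,-20],[0,0,0]],[0.6,[20,-51.5,-20],[0,0,0]],[0.6,[0,0,-50],[0,0,0]],[0.6,[0,0,-40],[0,0,0]],[0.6,[0,0,-15],[0,0,0]],[0.6,[0,0,-6],[0,0,0]],[0.6,[0,0,0],[0,0,0]]]' 20
python3 - <<'E'
from h import *
snap("scene","s1"); print(robot.state()["tool_pos"],robot.state()["clock"])
s=cv2.imread("pics/s1.png"); cv2.imwrite("pics/s1c.png",cv2.resize(s[240:320,300:420],None,fx=6,fy=6,interpolation=cv2.INTER_CUBIC))
E
```

```text
clock: 3.2
tool_pos: [0.4775, -0.0141, 0.0044]
tool_rot: [-0.0, 1.0, -0.0, 0.001]
ft_force: [0.5, -0.1, 0.6]
width: 0.603
grasp_force: 0.0
[ 0.47757626 -0.01413493  0.00465564] 3.25
```

View pics/s1c.png

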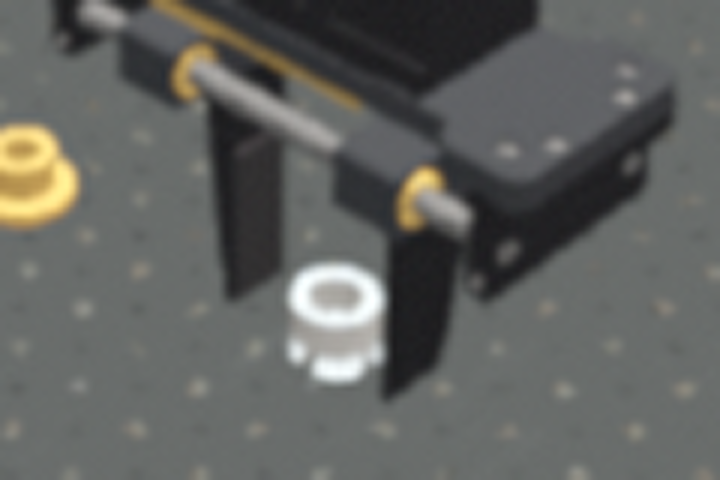

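```bash
python3 -m pendant '[[0.2,[0,0,0],[0,0,0]],[0.2,[0,0,0],[0,0,0]],[0.2,[0,0,0],[0,0,0]],[0.2,[0,0,0],[0,0,0]],[0.2,[0,0,0],[0,0,0]]]' 20
```

```text
clock: 3.88
tool_pos: [0.4771, -0.0142, 0.0038]
tool_rot: [-0.0, 1.0, 0.0, 0.0]
ft_force: [-0.3, -0.3, 4.0]
width: 0.265
grasp_force: 20.0
```

```bash
python3 -m pendant '[[0.2,[0,0,50],[0,0,0]],[0.2,[0,0,60],[0,0,0]],[0.2,[21.6,46.7,15],[0,0,8.8]],[0.2,[21.6,46.7,0],[0,0,8.8]],[0.2,[21.6,46.7,0],[0,0,8.8]],[0.2,[21.6,46.7,0],[0,0,8.8]],[0.2,[21.6,46.8,0],[0,0,8.8]],[0.2,[0,0,0],[0,0,0]]]'
python3 - <<'E'
from h import *
snap("scene","s2"); snap("top","t2"); print(robot.state()["tool_pos"],robot.state()["clock"],robot.state()["ft_force"])
for n in ("scene","top"):
  for t in ("spacer","shaft_tip"): print(n,t,[(round(r["p"],2),np.round(r["centre"],1)) for r in robot.landmark_of(t,n)[:2]])
p=robot.state()["tool_pos"]; print(proj("scene",[p,p-[0,0,.004],[.5855,.2195,.105]]))
s=cv2.imread("pics/s2.png"); cv2.imwrite("pics/s2c.png",cv2.resize(s[140:220,260:360],None,fx=7,fy=7,interpolation=cv2.INTER_CUBIC))
E
```

```text
clock: 4.88
tool_pos: [0.5854, 0.2221, 0.128]
tool_rot: [-0.377, 0.926, 0.0, 0.0]
ft_force: [0.0, -1.4, -0.5]
width: 0.265
grasp_force: 20.0
[0.5843822  0.21946384 0.12799909] 4.975 [0.70565281 0.56086051 0.11098327]
scene spacer [(0.65, array([252.1, 262.8])), (0.53, array([310.1, 179.2]))]
scene shaft_tip [(0.85, array([307., 186.]))]
top spacer []
top shaft_tip []
[[309.06196966 177.0292386 ]
 [309.1226916  178.70511254]
 [309.30711551 186.64797764]]
```

View pics/s2c.png

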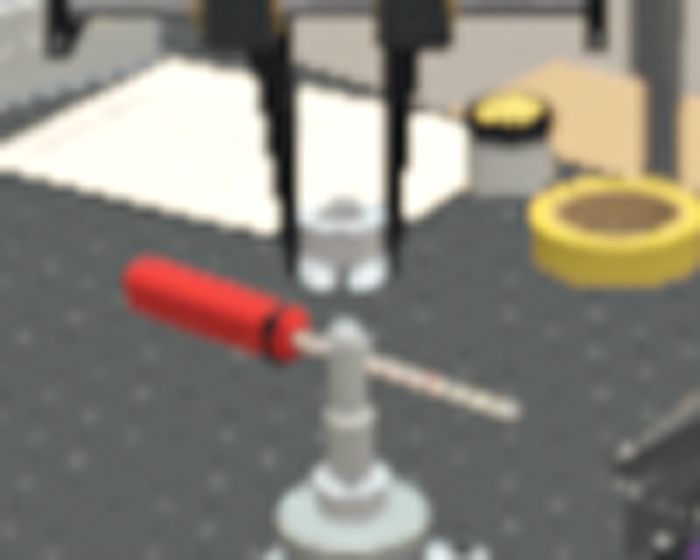

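```bash
python3 -m pendant '[[0.2,[0,0,-14],[0,0,0]],[0.2,[0,0,-5],[0,0,0]],[0.2,[0,0,-5],[0,0,0]],[0.2,[0,0,-4],[0,0,0]]]'
```

```text
clock: 5.68
tool_pos: [0.5851, 0.2195, 0.1004]
tool_rot: [-0.375, 0.927, 0.0, 0.0]
ft_force: [0.0, 0.4, 0.2]
width: 0.268
grasp_force: 20.0
```

```bash
python3 -m pendant '[[0.2,[0,0,-6],[0,0,0]],[0.2,[0,0,-6],[0,0,0]],[0.2,[0,0,-4],[0,0,0]],[0.2,[0,0,0],[0,0,0]]]'
```

```text
clock: 6.18
tool_pos: [0.5845, 0.2194, 0.084]
tool_rot: [-0.375, 0.927, 0.0, -0.001]
ft_force: [-1.7, 3.3, -2.2]
width: 0.268
grasp_force: 20.0
```

```bash
python3 -m pendant '[[0.2,[0,0,-2],[0,0,0]],[0.2,[0,0,-1],[0,0,0]],[0.2,[0,0,-1],[0,0,0]],[0.2,[0,0,0],[0,0,0]]]'
```

```text
clock: 6.68
tool_pos: [0.5851, 0.2192, 0.0806]
tool_rot: [-0.375, 0.927, -0.0, 0.0]
ft_force: [-0.7, 0.9, -2.8]
width: 0.262
grasp_force: 20.0
```

```bash
python3 -m pendant '[[0.2,[0,0,-1],[0,0,0]],[0.2,[0,0,-1],[0,0,0]],[0.2,[0,0,-1],[0,0,0]],[0.2,[0,0,0],[0,0,0]]]'
```

```text
clock: 7.18
tool_pos: [0.5851, 0.2197, 0.0776]
tool_rot: [-0.375, 0.927, 0.0, 0.0]
ft_force: [-1.1, 4.1, -0.5]
width: 0.265
grasp_force: 20.0
```

```bash
python3 -m pendant '[[0.2,[0,0,-2],[0,0,0]],[0.2,[0,0,-2],[0,0,0]],[0.2,[0,0,-2],[0,0,0]],[0.2,[0,0,0],[0,0,0]]]'
```

```text
clock: 7.68
tool_pos: [0.5849, 0.22, 0.0716]
tool_rot: [-0.375, 0.927, 0.0, 0.0]
ft_force: [-1.7, 6.0, 1.4]
width: 0.265
grasp_force: 20.0
```

```bash
python3 -m pendant '[[0.2,[0,0,-2],[0,0,0]],[0.2,[0,0,-2],[0,0,0]],[0.2,[0,0,-2],[0,0,0]],[0.2,[0,0,0],[0,0,0]]]'
```

```text
clock: 8.18
tool_pos: [0.5847, 0.22, 0.0656]
tool_rot: [-0.375, 0.927, 0.0, -0.0]
ft_force: [-2.4, 7.3, 2.8]
width: 0.262
grasp_force: 20.0
```

```bash
python3 -m pendant '[[0.2,[-0.3,0.8,0],[0,0,0]],[0.2,[0,0,0],[0,0,0]],[0.2,[0,0,-2],[0,0,0]],[0.2,[0,0,0],[0,0,0]]]'
```

```text
clock: 8.68
tool_pos: [0.5846, 0.2202, 0.0634]
tool_rot: [-0.375, 0.927, 0.0, -0.0]
ft_force: [-1.1, 2.3, -0.1]
width: 0.265
grasp_force: 20.0
```

```bash
python3 -m pendant '[[0.2,[-0.2,0.4,-1],[0,0,0]],[0.2,[0,0,-1],[0,0,0]],[0.2,[0,0,-0.5],[0,0,0]],[0.2,[0,0,-0.5],[0,0,0]],[0.2,[0,0,0],[0,0,0]]]'
```

```text
clock: 9.3
tool_pos: [0.5845, 0.2205, 0.0606]
tool_rot: [-0.375, 0.927, -0.0, -0.0]
ft_force: [0.9, -1.0, -0.0]
width: 0.264
grasp_force: 20.0
```

```bash
python3 -m pendant '[[0.2,[0,0,-0.5],[0,0,0]],[0.2,[0,0,-0.5],[0,0,0]],[0.2,[0,0,0],[0,0,0]]]'
```

```text
clock: 9.68
tool_pos: [0.5844, 0.2207, 0.0596]
tool_rot: [-0.375, 0.927, 0.0, -0.0]
ft_force: [0.3, 0.9, 0.1]
width: 0.266
grasp_force: 20.0
```

```bash
python3 -m pendant '[[0.2,[0,0,-0.5],[0,0,0]],[0.2,[0,0,-0.5],[0,0,0]],[0.2,[0,0,-0.5],[0,0,0]],[0.2,[0,0,0],[0,0,0]]]'
```

```text
clock: 10.18
tool_pos: [0.5844, 0.2206, 0.0581]
tool_rot: [-0.375, 0.927, 0.0, -0.0]
ft_force: [-1.6, 0.9, 0.3]
width: 0.262
grasp_force: 20.0
```

```bash
python3 -m pendant '[[0.2,[0,0,-0.5],[0,0,0]],[0.2,[0,0,-0.5],[0,0,0]],[0.2,[0,0,-0.5],[0,0,0]],[0.2,[0,0,0],[0,0,0]]]'
```

```text
clock: 10.68
tool_pos: [0.5844, 0.2206, 0.0566]
tool_rot: [-0.375, 0.927, 0.0, -0.0]
ft_force: [-3.0, 2.4, 0.9]
width: 0.262
grasp_force: 20.0
```

```bash
python3 -m pendant '[[0.2,[0,0,-0.4],[0,0,0]],[0.2,[0,0,-0.3],[0,0,0]],[0.2,[0,0,0],[0,0,0]]]'
```

```text
clock: 11.05
tool_pos: [0.5844, 0.2206, 0.0559]
tool_rot: [-0.375, 0.927, 0.0, -0.0]
ft_force: [-3.3, 2.5, 2.1]
width: 0.266
grasp_force: 20.0
```

```bash
python3 -m pendant '[[0.45,[0,0,0],[0,0,0]],[0.45,[0,0,0],[0,0,0]],[0.45,[0,0,30],[0,0,0]],[0.45,[0,0,40],[0,0,0]],[0.45,[0,0,20],[0,0,0]]]'
python3 - <<'E'
from h import *
im,dep=snap("scene","s3"); P=cloud("scene",dep); print(robot.state()["tool_pos"])
m=(np.hypot(P[...,0]-.5844,P[...,1]-.2206)<.03)&(P[...,2]>.045)
q=P[m]; print(np.histogram(q[:,2],np.arange(.045,.11,.003)))
k=(q[:,2]>.05)&(q[:,2]<.08); print(q[k].mean(0))
print(proj("scene",[[.5844,.2206,z] for z in (.04,.052,.072,.105)]))
cv2.imwrite("pics/s3c.png",cv2.resize(im[165:240,275:345,::-1],None,fx=8,fy=8,interpolation=cv2.INTER_CUBIC))
E
```

```text
clock: 11.68
tool_pos: [0.5853, 0.2205, 0.148]
tool_rot: [-0.375, 0.927, -0.0, 0.001]
ft_force: [0.1, -1.2, 0.1]
width: 0.448
grasp_force: 0.0
[0.5859728  0.22072645 0.14998204]
(array([10, 11, 11, 17, 11, 12, 16, 14, 29, 20,  7,  5,  5,  8,  5,  6,  8,
        7, 12,  7,  1]), array([0.045, 0.048, 0.051, 0.054, 0.057, 0.06 , 0.063, 0.066, 0.069,
       0.072, 0.075, 0.078, 0.081, 0.084, 0.087, 0.09 , 0.093, 0.096,
       0.099, 0.102, 0.105, 0.108]))
[0.57958847 0.2142418  0.06521381]
[[309.56152246 212.36156092]
 [309.38968007 207.74351858]
 [309.09847963 199.92020086]
 [308.6044124  186.65337685]]
```

View pics/s3c.png

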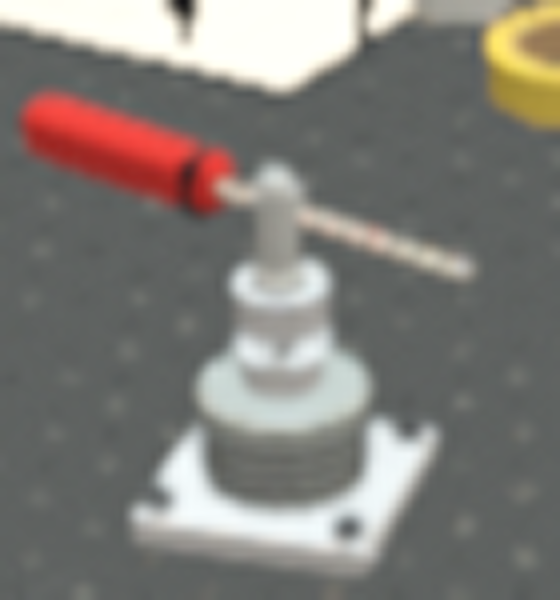

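Run:
```python
from h import *
for f,n in (("top0","top"),("scene0","scene"),("s3","scene")):
    P=cloud(n,np.load(f"pics/{f}.npy")); im=cv2.imread(f"pics/{f}.png")
    for nm,c,z in (("washer",(.577,.0262),.005),("bush",(.4605,.1045),.005)):
        lab=im.max(2)
        g=np.indices(lab.shape)[::-1].reshape(2,-1).T
        u0=proj(n,[[*c,z]])[0]; sel=g[np.hypot(*(g-u0).T)<18]
        W=np.array([at_z(n,p.astype(float),z)[:2] for p in sel]); v=lab[sel[:,1],sel[:,0]].astype(float)
        best=max(((np.corrcoef(v,((d:=np.hypot(W[:,0]-a,W[:,1]-b))<.017)&((d>.008) if nm=="washer" else (d>-1)))[0,1],a,b) for a in np.arange(c[0]-.006,c[0]+.006,.0005) for b in np.arange(c[1]-.006,c[1]+.006,.0005)))
        k=(np.hypot(P[...,0]-c[0],P[...,1]-c[1])<.022)&(P[...,2]>.003)&(P[...,2]<.007)
        print(f,nm,np.round(best,4),P[k].mean(0).round(4),k.sum())
```

```text
top0 washer [0.9591 0.576  0.0287] [0.5755 0.0281 0.0048] 79
top0 bush [0.9084 0.4615 0.1045] [0.4614 0.1047 0.0046] 58Traceback (most recent call last):
  File "<stdin>", line 8, in <module>
  File "h.py", line 7, in at_z
    k,d,T=K(n); u=cv2.undistortPoints(np.array([[px]],float),k,d)[0,0]
          ~^^^
  File "h.py", line 4, in K
    i=robot.camera_info(n); f=200/np.tan(np.radians(i["vertical_fov"])/2)
ValueError: time passes only in moves, steps and waits
```

```bash
python3 -m pendant '[[0.6,[-2,-48,0],[0,0,-8.8]],[0.6,[-2,-48,0],[0,0,-8.8]],[0.6,[-2,-48,0],[0,0,-8.8]],[0.6,[-2.5,-48,-30],[0,0,-8.8]],[0.6,[0,0,-60],[0,0,-8.8]],[0.6,[0,0,-40],[0,0,0]],[0.6,[0,0,0],[0,0,0]]]'
```

```text
clock: 12.6
tool_pos: [0.5745, 0.0284, 0.0133]
tool_rot: [-0.0, 1.0, 0.0, -0.003]
ft_force: [-0.2, 0.9, 0.7]
width: 0.596
grasp_force: 0.0
```

```bash
python3 -m pendant '[[0.6,[0,0,-8],[0,0,0]],[0.6,[0,0,-4],[0,0,0]],[0.6,[0,0,0],[0,0,0]],[0.6,[0,0,0],[0,0,0]]]';  python3 - <<'E'
from h import *
im,dep=snap("scene","s4"); print(robot.state()["tool_pos"])
cv2.imwrite("pics/s4c.png",cv2.resize(im[215:285,330:430,::-1],None,fx=7,fy=7,interpolation=cv2.INTER_CUBIC))
E
```

```text
clock: 13.1
tool_pos: [0.5763, 0.0286, 0.0046]
tool_rot: [-0.0, 1.0, 0.0, 0.001]
ft_force: [0.0, 0.4, -0.5]
width: 0.601
grasp_force: 0.0
[0.57625363 0.02861671 0.00452904]
```

View pics/s4c.png

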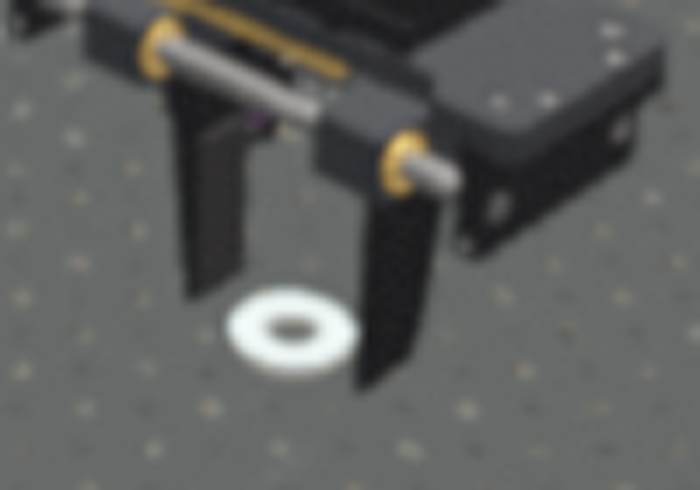

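```bash
python3 -m pendant '[[0.6,[0,2,-2.5],[0,0,0]],[0.2,[0,0,-0.3],[0,0,0]],[0.2,[0,0,0],[0,0,0]],[0.2,[0,0,0],[0,0,0]],[0.2,[0,0,0],[0,0,0]],[0.2,[0,0,0],[0,0,0]]]' 25
```

```text
clock: 13.9
tool_pos: [0.576, 0.0305, 0.0011]
tool_rot: [-0.0, 1.0, 0.0, 0.0]
ft_force: [-0.7, 0.9, 0.1]
width: 0.341
grasp_force: 25.0
```

```bash
python3 -m pendant '[[0.2,[0,0,40],[0,0,0]],[0.2,[0,0,50],[0,0,0]],[0.2,[2,47,30],[0,0,0]],[0.2,[2,48,0],[0,0,0]],[0.2,[2,48,0],[0,0,0]],[0.2,[2.4,47.2,0],[0,0,0]],[0.2,[0,0,0],[0,0,0]],[0.2,[0,0,0],[0,0,0]]]';  python3 - <<'E'
from h import *
im,dep=snap("scene","s5"); p=robot.state()["tool_pos"]; print(p)
print((proj("scene",[p,[.5844,.2207,.105]])-[260,140])*7)
cv2.imwrite("pics/s5c.png",cv2.resize(im[140:220,260:360,::-1],None,fx=7,fy=7,interpolation=cv2.INTER_CUBIC))
E
```

```text
clock: 14.9
tool_pos: [0.5841, 0.2205, 0.121]
tool_rot: [-0.0, 1.0, -0.0, -0.0]
ft_force: [0.3, -0.5, -0.1]
width: 0.339
grasp_force: 25.0
[0.58430272 0.21996109 0.12105834]
[[339.64063451 280.88961765]
 [340.01860578 326.47917092]]
```

View pics/s5c.png

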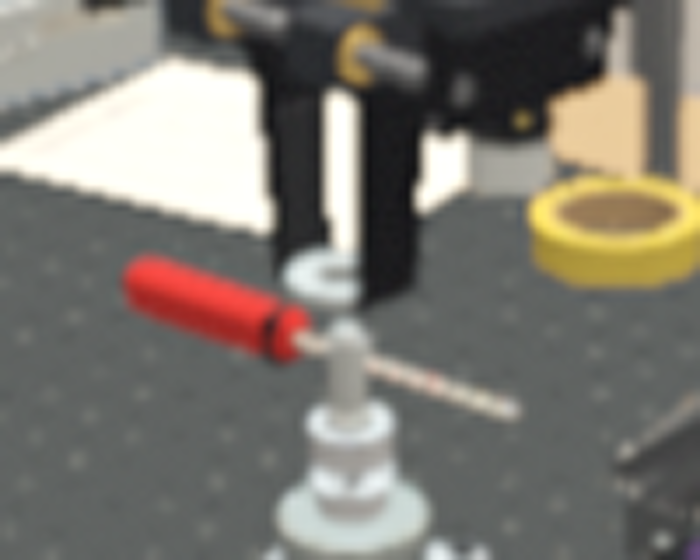

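```bash
python3 -m pendant '[[0.2,[1.5,0,-8],[0,0,0]],[0.2,[0,0,-6],[0,0,0]],[0.2,[0,0,-3],[0,0,0]],[0.2,[0,0,-2],[0,0,0]],[0.2,[0,0,0],[0,0,0]]]'
```

```text
clock: 15.58
tool_pos: [0.5859, 0.2207, 0.1021]
tool_rot: [-0.0, 1.0, 0.0, -0.0]
ft_force: [0.2, -0.7, -0.7]
width: 0.337
grasp_force: 25.0
```

```bash
python3 -m pendant '[[0.2,[0,0,-2],[0,0,0]],[0.2,[0,0,-2],[0,0,0]],[0.2,[0,0,-2],[0,0,0]],[0.2,[0,0,0],[0,0,0]]]'
```

```text
clock: 16.08
tool_pos: [0.5858, 0.2208, 0.096]
tool_rot: [-0.0, 1.0, -0.0, -0.0]
ft_force: [-0.6, 1.0, -0.2]
width: 0.343
grasp_force: 25.0
```

```bash
python3 -m pendant '[[0.2,[0,0,-4],[0,0,0]],[0.2,[0,0,-4],[0,0,0]],[0.2,[0,0,-4],[0,0,0]],[0.2,[0,0,-4],[0,0,0]],[0.2,[0,0,0],[0,0,0]]]'
```

```text
clock: 16.7
tool_pos: [0.5858, 0.2207, 0.0798]
tool_rot: [-0.0, 1.0, -0.0, -0.0]
ft_force: [0.3, -0.3, 0.1]
width: 0.34
grasp_force: 25.0
```

```bash
python3 -m pendant '[[0.2,[0,0,-1],[0,0,0]],[0.2,[0,0,-1],[0,0,0]],[0.2,[0,0,-1],[0,0,0]],[0.2,[0,0,0],[0,0,0]]]'
```

```text
clock: 17.2
tool_pos: [0.5859, 0.2208, 0.0771]
tool_rot: [-0.0, 1.0, 0.0, -0.0]
ft_force: [0.0, 0.2, -1.3]
width: 0.338
grasp_force: 25.0
```

```bash
python3 -m pendant '[[0.2,[0,0,-0.5],[0,0,0]],[0.2,[0,0,-0.5],[0,0,0]],[0.2,[0,0,-0.5],[0,0,0]],[0.2,[0,0,0],[0,0,0]]]'
```

```text
clock: 17.7
tool_pos: [0.5859, 0.2208, 0.0756]
tool_rot: [-0.0, 1.0, 0.0, -0.0]
ft_force: [-0.5, -0.3, -0.3]
width: 0.34
grasp_force: 25.0
```

```bash
python3 -m pendant '[[0.2,[0,0,-0.5],[0,0,0]],[0.2,[0,0,-0.5],[0,0,0]],[0.2,[0,0,0],[0,0,0]]]'
```

```text
clock: 18.08
tool_pos: [0.5859, 0.2208, 0.0746]
tool_rot: [-0.0, 1.0, 0.0, -0.0]
ft_force: [-0.5, -0.2, -0.4]
width: 0.34
grasp_force: 25.0
```

```bash
python3 -m pendant '[[0.2,[0,0,-0.5],[0,0,0]],[0.2,[0,0,-0.5],[0,0,0]],[0.2,[0,0,0],[0,0,0]]]'
```

```text
clock: 18.45
tool_pos: [0.5859, 0.2208, 0.0736]
tool_rot: [-0.0, 1.0, 0.0, -0.0]
ft_force: [-0.8, -0.6, 0.5]
width: 0.339
grasp_force: 25.0
```

```bash
python3 -m pendant '[[0.5,[0,0,0],[0,0,0]],[0.5,[0,0,0],[0,0,0]],[0.5,[0,0,25],[0,0,0]],[0.5,[0,0,30],[0,0,0]],[0.5,[-31,-29,0],[0,0,0]],[0.5,[-31,-29,0],[0,0,0]],[0.5,[-31,-29,-20],[0,0,0]],[0.5,[-31.5,-29,-40],[0,0,0]]]'
python3 - <<'E'
from h import *
im,dep=snap("scene","s6"); 
cv2.imwrite("pics/s6c.png",cv2.resize(im[165:285,265:365,::-1],None,fx=5,fy=5,interpolation=cv2.INTER_CUBIC))
E
```

```text
clock: 19.45
tool_pos: [0.4614, 0.1041, 0.0693]
tool_rot: [-0.0, 1.0, 0.0, 0.002]
ft_force: [1.0, -0.9, -2.0]
width: 0.499
grasp_force: 0.0
```

View pics/s6c.png

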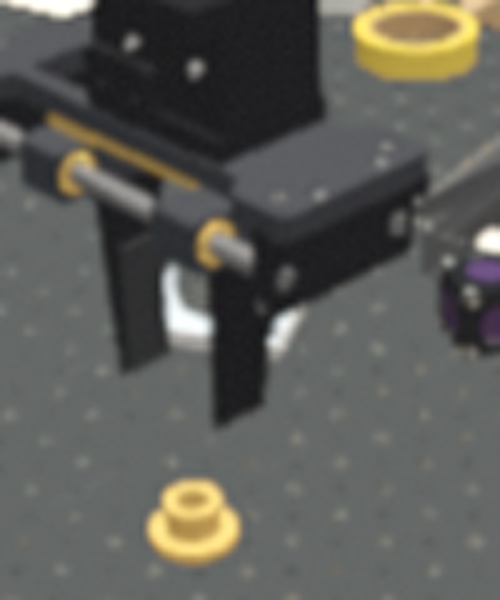

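```bash
python3 -m pendant '[[0.5,[0,0,-35],[0,0,0]],[0.5,[0,0,-18],[0,0,0]],[0.5,[0,0,-6],[0,0,0]],[0.5,[0,0,-2.5],[0,0,0]],[0.5,[0,0,0],[0,0,0]]]'
```

```text
clock: 20.12
tool_pos: [0.4617, 0.1049, 0.0076]
tool_rot: [-0.0, 1.0, 0.0, 0.0]
ft_force: [0.3, 1.0, 0.0]
width: 0.499
grasp_force: 0.0
```

```bash
python3 -m pendant '[[0.5,[0,0,-1],[0,0,0]],[0.15,[0,0,0],[0,0,0]],[0.15,[0,0,0],[0,0,0]],[0.15,[0,0,0],[0,0,0]],[0.15,[0,0,0],[0,0,0]],[0.15,[0,0,0],[0,0,0]]]' 40
python3 - <<'E'
from h import *
robot.camera("top")
for i in range(2):
  robot.camera("scene"); s=robot.state(); print(s["tool_pos"].round(4),s["ft_force"].round(1))
E
```

```text
clock: 20.88
tool_pos: [0.4614, 0.1048, 0.0062]
tool_rot: [-0.0, 1.0, 0.0, 0.0]
ft_force: [0.2, 0.4, 2.5]
width: 0.217
grasp_force: 40.0
[0.4614 0.1048 0.0062] [-1.   1.   3.1]
[0.4614 0.1048 0.0062] [-0.8 -0.4  2.3]
```

```bash
python3 -m pendant '[[0.15,[0,0,40],[0,0,0]],[0.15,[0,0,50],[0,0,0]],[0.15,[0,0,30],[0,0,0]],[0.15,[0,0,0],[0,0,0]]]'
cat > d.py <<'E'
from h import *
for n in ("top","scene"):
    im,dep=snap(n,n+"7"); P=cloud(n,dep)
    for lo,hi in ((.035,.045),(.048,.058),(.069,.074),(.0745,.082),(.085,.11)):
        k=(np.hypot(P[...,0]-.5844,P[...,1]-.2206)<.03)&(P[...,2]>lo)&(P[...,2]<hi); q=P[k]
        if len(q)>2:
            c,r=cv2.minEnclosingCircle(q[:,:2].astype(np.float32)); print(n,lo,len(q),q.mean(0).round(4),np.round([*c,r],4))
print(robot.state()["tool_pos"].round(4),robot.state()["clock"])
E
python3 d.py
```

```text
clock: 21.52
tool_pos: [0.4621, 0.1049, 0.1278]
tool_rot: [-0.0, 1.0, 0.0, 0.002]
ft_force: [-0.1, -0.2, -0.3]
width: 0.217
grasp_force: 40.0
top 0.035 146 [0.5806 0.2183 0.0396] [0.5848 0.2189 0.0248]
top 0.069 11 [0.5846 0.2196 0.0723] [0.5854 0.2182 0.0165]
top 0.0745 103 [0.5854 0.2187 0.0776] [0.5858 0.2191 0.017 ]
top 0.085 25 [0.5844 0.2185 0.1021] [0.5847 0.2198 0.0071]
scene 0.035 73 [0.5875 0.2047 0.0393] [0.5873 0.2119 0.0228]
scene 0.048 13 [0.585  0.2084 0.053 ] [0.5859 0.2083 0.0047]
scene 0.069 3 [0.5858 0.2048 0.0719] [0.5869 0.2055 0.004 ]
scene 0.0745 21 [0.591  0.2107 0.0766] [0.591  0.2146 0.015 ]
[0.4611 0.1047 0.1256] 21.625
```

```bash
python3 -m pendant '[[0.15,[41,38.5,0],[0,0,0]],[0.15,[41,38.5,0],[0,0,0]],[0.15,[41.5,39,0],[0,0,0]],[0.15,[0,0,-6],[0,0,0]],[0.15,[0,0,-4],[0,0,0]],[0.15,[0,0,0],[0,0,0]],[0.15,[0,0,0],[0,0,0]]]'
```

```text
clock: 22.5
tool_pos: [0.5846, 0.2201, 0.1163]
tool_rot: [0.0, 1.0, 0.0, -0.0]
ft_force: [-0.2, -0.7, -0.6]
width: 0.213
grasp_force: 40.0
```

```bash
python3 -m pendant '[[0.15,[0.3,0.4,-3],[0,0,0]],[0.15,[0,0,-2],[0,0,0]],[0.15,[0,0,-2],[0,0,0]],[0.15,[0,0,-1],[0,0,0]],[0.15,[0,0,0],[0,0,0]]]'
```

```text
clock: 23.12
tool_pos: [0.5852, 0.2212, 0.1081]
tool_rot: [-0.0, 1.0, 0.0, -0.0]
ft_force: [-0.3, -0.8, -0.6]
width: 0.219
grasp_force: 40.0
```

```bash
python3 -m pendant '[[0.15,[0,0,-0.7],[0,0,0]],[0.15,[0,0,-0.7],[0,0,0]],[0.15,[0,0,0],[0,0,0]]]'
```

```text
clock: 23.5
tool_pos: [0.5852, 0.2212, 0.1067]
tool_rot: [-0.0, 1.0, 0.0, -0.0]
ft_force: [-0.2, -0.9, -1.0]
width: 0.214
grasp_force: 40.0
```

```bash
python3 -m pendant '[[0.15,[0,0,-0.6],[0,0,0]],[0.15,[0,0,-0.6],[0,0,0]],[0.15,[0,0,0],[0,0,0]]]'
```

```text
clock: 23.88
tool_pos: [0.5852, 0.2211, 0.1055]
tool_rot: [-0.0, 1.0, 0.0, 0.0]
ft_force: [-0.1, -0.1, -0.3]
width: 0.216
grasp_force: 40.0
```

```bash
python3 -m pendant '[[0.15,[0,0,-0.6],[0,0,0]],[0.15,[0,0,-0.6],[0,0,0]],[0.15,[0,0,0],[0,0,0]]]'
```

```text
clock: 24.25
tool_pos: [0.5854, 0.2211, 0.1045]
tool_rot: [-0.0, 1.0, 0.0, 0.0]
ft_force: [1.1, -0.7, 1.5]
width: 0.216
grasp_force: 40.0
```

```bash
python3 -m pendant '[[0.15,[0.3,-0.1,-0.3],[0,0,0]],[0.15,[0,0,-0.3],[0,0,0]],[0.15,[0,0,0],[0,0,0]]]'
```

```text
clock: 24.62
tool_pos: [0.5856, 0.2211, 0.104]
tool_rot: [-0.0, 1.0, 0.0, 0.0]
ft_force: [-0.8, -0.2, 4.6]
width: 0.214
grasp_force: 40.0
```

```bash
python3 -m pendant '[[0.15,[0,0,-0.3],[0,0,0]],[0.15,[0,0,-0.3],[0,0,0]],[0.15,[0,0,0],[0,0,0]]]'
```

```text
clock: 25.0
tool_pos: [0.5857, 0.2211, 0.1037]
tool_rot: [-0.0, 1.0, 0.0, 0.0]
ft_force: [-1.0, -0.5, 6.0]
width: 0.215
grasp_force: 40.0
```

```bash
python3 -m pendant '[[0.15,[0,0,-0.4],[0,0,0]],[0.15,[0,0,-0.3],[0,0,0]],[0.15,[0,0,0],[0,0,0]]]'
```

```text
clock: 25.38
tool_pos: [0.5858, 0.2211, 0.1031]
tool_rot: [-0.0, 1.0, 0.0, 0.0]
ft_force: [-0.3, -0.9, 8.6]
width: 0.216
grasp_force: 40.0
```

```bash
python3 -m pendant '[[0.15,[0,0,-0.4],[0,0,0]],[0.15,[0,0,-0.3],[0,0,0]],[0.15,[0,0,0],[0,0,0]]]'
```

```text
clock: 25.75
tool_pos: [0.5856, 0.2212, 0.1021]
tool_rot: [-0.0, 1.0, 0.0, 0.0]
ft_force: [-1.2, -1.0, 5.7]
width: 0.215
grasp_force: 40.0
```

```bash
python3 -m pendant '[[0.15,[0,0,-0.3],[0,0,0]],[0.15,[0,0,-0.3],[0,0,0]],[0.15,[0,0,0],[0,0,0]]]'
```

```text
clock: 26.12
tool_pos: [0.5855, 0.2211, 0.1012]
tool_rot: [-0.0, 1.0, 0.0, 0.0]
ft_force: [-0.0, -0.8, 3.8]
width: 0.213
grasp_force: 40.0
```

```bash
python3 -m pendant '[[0.15,[0,0,-0.5],[0,0,0]],[0.15,[0,0,-0.5],[0,0,0]],[0.15,[0,0,0],[0,0,0]]]'
```

```text
clock: 26.5
tool_pos: [0.5854, 0.2211, 0.1]
tool_rot: [-0.0, 1.0, 0.0, -0.0]
ft_force: [0.1, -0.0, 2.9]
width: 0.215
grasp_force: 40.0
```

```bash
python3 -m pendant '[[0.15,[0,0,-0.5],[0,0,0]],[0.15,[0,0,-0.5],[0,0,0]],[0.15,[0,0,0],[0,0,0]]]'
```

```text
clock: 26.88
tool_pos: [0.5855, 0.2211, 0.0991]
tool_rot: [-0.0, 1.0, 0.0, -0.0]
ft_force: [0.1, -0.3, 2.9]
width: 0.217
grasp_force: 40.0
```

```bash
python3 -m pendant '[[0.15,[0,0,-0.6],[0,0,0]],[0.15,[0,0,-0.6],[0,0,0]],[0.15,[0,0,-0.6],[0,0,0]],[0.15,[0,0,0],[0,0,0]]]'
```

```text
clock: 27.38
tool_pos: [0.5854, 0.2211, 0.0971]
tool_rot: [-0.0, 1.0, 0.0, -0.0]
ft_force: [-1.1, 0.5, 0.2]
width: 0.217
grasp_force: 40.0
```

```bash
python3 -m pendant '[[0.15,[0,0,-0.7],[0,0,0]],[0.15,[0,0,-0.7],[0,0,0]],[0.15,[0,0,-0.6],[0,0,0]],[0.15,[0,0,0],[0,0,0]]]'
```

```text
clock: 27.88
tool_pos: [0.5854, 0.2211, 0.0952]
tool_rot: [-0.0, 1.0, 0.0, -0.0]
ft_force: [0.2, 0.6, 1.2]
width: 0.216
grasp_force: 40.0
```

```bash
python3 -m pendant '[[0.15,[0,0,-0.7],[0,0,0]],[0.15,[0,0,-0.7],[0,0,0]],[0.15,[0,0,-0.6],[0,0,0]],[0.15,[0,0,0],[0,0,0]]]'
```

```text
clock: 28.38
tool_pos: [0.5855, 0.2211, 0.0933]
tool_rot: [-0.0, 1.0, 0.0, 0.0]
ft_force: [0.2, -1.0, 2.8]
width: 0.217
grasp_force: 40.0
```

```bash
python3 -m pendant '[[0.15,[0,0,-0.7],[0,0,0]],[0.15,[0,0,-0.7],[0,0,0]],[0.15,[0,0,-0.6],[0,0,0]],[0.15,[0,0,0],[0,0,0]]]'
```

```text
clock: 28.88
tool_pos: [0.5854, 0.2211, 0.0912]
tool_rot: [-0.0, 1.0, 0.0, -0.0]
ft_force: [-0.1, -0.3, 1.4]
width: 0.215
grasp_force: 40.0
```

```bash
python3 -m pendant '[[0.15,[0,0,-0.7],[0,0,0]],[0.15,[0,0,-0.7],[0,0,0]],[0.15,[0,0,-0.6],[0,0,0]],[0.15,[0,0,0],[0,0,0]]]'
```

```text
clock: 29.38
tool_pos: [0.5854, 0.2211, 0.0892]
tool_rot: [-0.0, 1.0, 0.0, -0.0]
ft_force: [-0.2, 0.3, 0.7]
width: 0.22
grasp_force: 40.0
```

```bash
python3 -m pendant '[[0.15,[0,0,-0.7],[0,0,0]],[0.15,[0,0,-0.7],[0,0,0]],[0.15,[0,0,-0.6],[0,0,0]],[0.15,[0,0,0],[0,0,0]]]'
```

```text
clock: 29.88
tool_pos: [0.5855, 0.2211, 0.0872]
tool_rot: [-0.0, 1.0, 0.0, -0.0]
ft_force: [-0.8, 0.4, 1.4]
width: 0.216
grasp_force: 40.0
```

```bash
python3 -m pendant '[[0.15,[0,0,-0.6],[0,0,0]],[0.15,[0,0,-0.6],[0,0,0]],[0.15,[0,0,-0.4],[0,0,0]],[0.15,[0,0,0],[0,0,0]]]'
```

```text
clock: 30.38
tool_pos: [0.5854, 0.221, 0.0855]
tool_rot: [-0.0, 1.0, -0.0, -0.0]
ft_force: [0.0, 0.6, -2.2]
width: 0.22
grasp_force: 40.0
```

```bash
python3 -m pendant '[[0.15,[0,0,-0.5],[0,0,0]],[0.15,[0,0,-0.5],[0,0,0]],[0.15,[0,0,-0.3],[0,0,0]],[0.15,[0,0,0],[0,0,0]]]'
```

```text
clock: 30.88
tool_pos: [0.5855, 0.2211, 0.0844]
tool_rot: [-0.0, 1.0, 0.0, -0.0]
ft_force: [0.2, -1.5, -1.5]
width: 0.219
grasp_force: 40.0
```

```bash
python3 -m pendant '[[0.15,[0,0,-0.4],[0,0,0]],[0.15,[0,0,-0.3],[0,0,0]],[0.15,[0,0,0],[0,0,0]]]'
```

```text
clock: 31.25
tool_pos: [0.5855, 0.2211, 0.0838]
tool_rot: [-0.0, 1.0, 0.0, 0.0]
ft_force: [-0.9, -0.6, -0.6]
width: 0.216
grasp_force: 40.0
```

```bash
python3 -m pendant '[[0.15,[0,0,-0.4],[0,0,0]],[0.15,[0,0,-0.3],[0,0,0]],[0.15,[0,0,0],[0,0,0]]]'
```

```text
clock: 31.62
tool_pos: [0.5856, 0.2211, 0.0832]
tool_rot: [-0.0, 1.0, 0.0, 0.0]
ft_force: [-0.1, 0.2, 1.4]
width: 0.217
grasp_force: 40.0
```

```bash
python3 -m pendant '[[0.15,[0,0,-0.3],[0,0,0]],[0.15,[0,0,-0.2],[0,0,0]],[0.15,[0,0,0],[0,0,0]]]'
```

```text
clock: 32.0
tool_pos: [0.5857, 0.2211, 0.0832]
tool_rot: [-0.0, 1.0, 0.0, 0.0]
ft_force: [-0.6, 0.2, 7.5]
width: 0.217
grasp_force: 40.0
```

```bash
python3 -m pendant '[[0.45,[0,0,0.3],[0,0,0]],[0.45,[0,0,0],[0,0,0]],[0.45,[0,0,0],[0,0,0]],[0.45,[0,0,30],[0,0,0]],[0.45,[0,0,40],[0,0,0]],[0.45,[-50,-30,20],[0,0,0]],[0.45,[-60,-15,0],[0,0,0]],[0.45,[-60,-15,0],[0,0,0]]]'; sed -i 's/((.035,.045).*)):/((.069,.0745),(.075,.079),(.079,.086),(.086,.0965),(.097,.11)):/' d.py; python3 d.py
```

```text
clock: 33.0
tool_pos: [0.4137, 0.1605, 0.173]
tool_rot: [-0.0, 1.0, 0.0, 0.0]
ft_force: [0.6, -0.7, 0.1]
width: 0.454
grasp_force: 0.0
top 0.075 7 [0.5861 0.2095 0.078 ] [0.5873 0.2156 0.0159]
top 0.079 77 [0.584  0.2199 0.0822] [0.5853 0.2196 0.017 ]
top 0.086 32 [0.5853 0.2196 0.0936] [0.5856 0.2211 0.0125]
top 0.097 32 [0.5846 0.2191 0.1014] [0.5852 0.2187 0.0098]
scene 0.069 19 [0.5764 0.2098 0.0729] [0.5805 0.2165 0.0158]
scene 0.075 24 [0.5762 0.2097 0.0772] [0.5793 0.2151 0.0158]
scene 0.079 67 [0.5795 0.2152 0.0819] [0.5847 0.2193 0.018 ]
scene 0.086 50 [0.5798 0.2154 0.0919] [0.5826 0.2197 0.012 ]
scene 0.097 27 [0.5824 0.2179 0.1009] [0.5841 0.2192 0.0074]
[0.4097 0.1599 0.1727] 33.1
```

```bash
python3 -m pendant '[[0.45,[0,0,0],[0,0,0]],[0.45,[0,0,0],[0,0,0]]]'; python3 -c "
from cell import robot; print(robot.sign_off())"
```

```text
clock: 33.35
tool_pos: [0.4167, 0.1613, 0.1729]
tool_rot: [-0.0, 1.0, 0.0, 0.0]
ft_force: [-0.3, -0.1, -0.3]
width: 0.448
grasp_force: 0.0
the job is handed in; nothing more can be done
None
```

The spindle is built up and the job handed in at about 33 s. The spacer is down over the pin, and the washer (top about 77.6 mm) and bushing (flange top about 82 mm) read within about 0.6 mm of their home heights. No more than about 9 N was seen at the wrist, but sign-off returned no verdict.

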